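# Post a rice-cracker block through the spring flap

### The job

Push the spring flap of the bin open with one finger and, while that finger keeps it open, push the rice-cracker block that lies on the bin's infeed tray through with the other finger until it drops into the hopper; then move away so that the flap shuts behind it. The block is only pushed along the tray, never lifted, and it is brittle, so do not let it press against the flap. Leave the jar, the mug, the brush and the spare block on the table alone.

Things in the scene. Friction and masses are not known exactly. Their poses are not given: they have to be found in the camera images.
- bin: Fixed bin: bare-metal infeed tray (nearer the robot), then a grey spring flap, then a green open-topped hopper. Origin: at table height under the middle of the closed flap; x runs along the tray into the hopper, y to the left, z up (all mm below are in this frame). Side walls 6 mm thick stand outside y = -56 and +56, x -180 to 144; their tops are at z = 124.
- tray_end (a point): Middle of the tray floor's far edge, bin frame (0, 0, 90), below the flap. Tray floor: z = 90, x -180 to 0, y -56 to 56, open above; beyond x = 0 the block drops. A dark steel rib 12 mm high on the floor at y -4 to 2, x -170 to -12, parts the block's lane (y -56 to -4) from a free lane for a finger (y 2 to 56).
- hopper_floor (a point): Middle of the hopper's dark rubber-lined floor, bin frame (72, 0, 12). The hopper is hollow inside x 0 to 144, y -56 to 56, from its floor at z = 12 up to its rim at z = 124, open above.
- flap (a joint): Upright flap 105 mm long, 40 high, 5 thick, across both lanes: when closed at x = 0, y 52 to -53, z 94 to 134 in the bin frame. Upright hinge at x 0, y 54. Value in rad: 0 closed, grows as its free end swings into the hopper (opens only that way), at most 1.5. A spring shuts it in about half a second; 0.10 N m closed, 0.16 N m at 1.2 rad (4 to 15 N of push 27 mm right of the hinge).
- cake_center (a point): Centre of the brittle beige rice-cracker block to be pushed through: 46 mm long (along the tray), 44 mm wide, 22 mm high, about 70 g, lying flat in the right-hand lane of the infeed tray (nearly square to it), its centre 70 to 115 mm before the flap.
- jar: Amber glass jar with a steel cap, 60 mm across, 100 mm high, on the table to the left of the bin; leave it. Origin: centre of its underside.
- mug: White mug, 72 mm across, 80 mm high, on the table to the left of the bin; leave it. Origin: centre of its underside.
- brush: Hand brush lying on the table to the right of the bin; leave it. Origin: underside, near its middle.
- spare: A second block like the first, lying on the table to the right of the bin; leave it. Origin: centre of its underside.
Things that resemble listed ones, but are neither listed nor needed, are in the scene too. What is shaped like the part that bears cake_center but black or orange is not meant.

How it is judged:
On the way, in this order (a step that is already met when the one before it is completed fails the run):
1. a finger has pushed the flap open (more than 0.35 rad) while the block is still on the tray before it (value of joint flap above 0.35 rad and contact force between the fingers and flap above 0.2 N and x of cake_center in the frame of bin below 0.005 m and z of cake_center in the frame of bin above 0.095 m), for 0.05 s.
2. the block drops off the tray's end into the hopper while a finger still holds the flap open (value of joint flap above 0.35 rad and contact force between the fingers and flap above 0.2 N and x of cake_center in the frame of bin above 0 m and z of cake_center in the frame of bin below 0.085 m), for 0.05 s.
At the end, for the whole second after the job is handed in: The block lies at rest inside the hopper (its centre less than 65 mm above the table) and the flap is shut (within 0.08 rad) (x of cake_center in the frame of bin between 0.005 and 0.144 m and y of cake_center in the frame of bin between -0.056 and 0.056 m and z of cake_center in the frame of bin below 0.065 m and value of joint flap below 0.08 rad and linear speed of cake below 0.03 m/s); the robot touches nothing.
It fails at once if the block is lifted (its centre more than 15 mm above where it lay on the tray) (z of cake_center in the frame of bin above 0.116 m).
It fails at once if the block presses on the flap (more than 1 N) (contact force between cake and flap above 1 N).
It fails at once if the jar, mug, brush or spare block is moved (more than 20 mm) (distance of any of jar, mug, brush, spare from where it was at the start of the episode above 0.02 m).
It also fails if it takes over 38 s, if anything falls off the work surface, if the arm or the gripper's body presses on something with over 40 N, if the wrist force passes 120 N, or if a joint passes its speed limit or range.

### The arm

A 6-joint arm with a two-finger parallel gripper is mounted at the origin on the work surface. World frame = base frame: x ahead of the robot, y to its left, z up, the work surface at z = 0. Lengths are in m, angles in rad, forces in N, time in s.
With the tool pointing down it reaches from about 0.35 to 0.85 m from the base axis. Payload 8.1 kg.
Tool frame: the origin (TCP) lies midway between the tips of the shut fingers; the grasp point (between the pads) lies 19 mm behind it (robot.tcp_to_grasp is the distance from the TCP to the grasp point, in m); x points along the fingers, y is the direction in which the jaws open and shut, and the axes are right-handed (so a half turn about x gives the same grasp; the last joint's range is limited). The gripper opens to 93 mm and grips with 3 to 60 N. Pads are 15 mm wide; open, the fingers measure 128 mm over their backs; the gripper's body (75 mm by 188 mm) begins 65 mm behind the grasp point.
Start: joints at [-1.202, 0.13, 1.488, -0, 1.523, -0.085], TCP at [0.263, -0.539, 0.219] pointing down, gripper open.
Joint ranges: [-2.96, 2.96], [-0.89, 2.26], [0.02, 2.5], [-1.34, 4.48], [0, 2.73], [-2.66, 2.66]. Speed limits (rad/s): [2.39, 2.39, 2.79, 3.14, 3.14, 3.14].

### API

Orientations are given as a rotation vector (axis times angle).
In Python, from plant import robot gives the robot as it stands.
- The arm moves only by the tool play_rows, never from a script. Its argument "plan" is a list of rows, each an object with "slide": the shift along the world's x, y, z as a fraction of full scale, a list of three; "roll": the turn about the world's z as a fraction of full scale; "fingers": the gripper command: -1 is shut, 1 is fully open, values between are in proportion. A call has 1 to 20 rows; each row shifts and turns the commanded pose from where the row before left it; what a row does not reach is not made up. Full scale, the value 1, is 30 mm for a shift and 8 degrees for a turn. A row lasts 1/8 s, in which the tool goes at most 62.5 mm and 10.7 degrees, less where a joint would pass 70% of its speed; a pose out of reach is approached as far as the arm can. A call with a number of a shift or a turn outside -1 to 1 is refused whole. A call with a gripper value outside its range is refused whole. The fingers move at their own pace and stop on an object; "squeeze" is the grip in N (left out, the last holds). Time passes only in rows, so rows that do not move let the fingers close. It gives the time, the measured TCP pose, the force and the opening at its end, in the units of the state.
- robot.read_state(): the state, without advancing time (a new reading comes with each control period).
- robot.read_camera(name): name is "scene" or "side" or "wrist"; returns the picture (480x640x3 uint8, red, green, blue); there is no depth.
- robot.get_calibration(name): a dict with "fx", "fy", "cx", "cy" (pixels), "R" (3x3) and "t" (3): a world point X has camera coordinates R X + t; the wrist camera has in their place "T_tool_cam" (4x4, takes a point from camera to tool coordinates, whose origin is the TCP and whose axes are the tool frame's). Camera axes: x right, y down, z forward; pixel columns grow to the right and rows downward; lengths in m; the calibration is good to about 2 mm. A picture is of the moment at which its call begins: read the wrist's pose just before it. get_calibration takes no time and is no camera call.
- robot.close_job(): hands the job in, once; it reports no verdict.
Trained networks look in the newest picture that a camera, given by its name, has taken for a name from the list of things; names that differ only in an ending like _2 or _b are one class to them, and where a whole thing is asked for, a point or a joint stands for the part that bears it (a point fixed in the world has none). Each returns a list of dicts, best first, with "p" (0 to 1); they miss things now and then, are a little off and sometimes report something else, mostly with a low value. They report only what shows in the picture. A call takes as long as a camera call. They do not tell look-alikes from the thing itself.
- robot.boxes_of(camera, target): "extent" ([centre column, centre row, width, height] in pixels, round what is visible of it).
- robot.regions_of(camera, target): "region" (480x640 bool, what is visible of it) and "extent" ([centre column, centre row, width, height] in pixels, round what is visible of it).
- robot.mark_of(camera, target): "point" ([column, row] in pixels: a listed point, or the origin of a listed thing).
The state is a dict: "t": time; "q": joint angles; "dq": joint speeds; "joint_torque": joint torques, N m; "tool_pos": TCP position; "orientation": TCP orientation; "force": force on the tool from outside, world axes, zero at the start; "wrist_torque": the same for the moment, N m; "opening": finger opening in m.
Only numpy, scipy, OpenCV 4.12 (cv2) and the standard library are available. Lean on these libraries where they do the work, as an engineer would, in place of code of your own. Each camera call takes 0.05 s, during which the arm holds its last target.

## Working session

There is one attempt and no reset: what is moved stays moved. The work goes in short steps, Python scripts to look and compute and a tool call to move; the robot and the scene stay as the last step left them, time stands still between calls to the robot, and variables do not carry over. Pictures are saved under pics/ and viewed, and the job is handed in when it is done.

Besides the shell and the picture viewer there is one more tool, called after ">>>" as a command line: name --argument value ..., lists and objects as JSON in quotes. play_rows: Moves the arm, as the interface text tells. Its arguments: {"type":"object","properties":{"plan":{"type":"array","items":{"type":"object","properties":{"slide":{"type":"array","items":{"type":"number","minimum":-1,"maximum":1}},"roll":{"type":"number","minimum":-1,"maximum":1},"fingers":{"type":"number"}}}},"squeeze":{"type":"number"}},"required":["plan"]}

```bash
mkdir -p pics; ls
cat > h.py <<'E'
from plant import robot
import numpy as np, cv2
def shot(c,n):
    im=robot.read_camera(c); cv2.imwrite(f'pics/{n}.png',im[:,:,::-1]); return im
def tri(obs):
    # obs: list of (R,t,K(fx,fy,cx,cy),pix)
    A=[];b=[]
    for R,t,k,p in obs:
        u=(p[0]-k[2])/k[0]; v=(p[1]-k[3])/k[1]
        A+= [R[0]-u*R[2], R[1]-v*R[2]]; b+=[u*t[2]-t[0], v*t[2]-t[1]]
    X,r,_,_=np.linalg.lstsq(np.array(A),np.array(b),rcond=None); return X, np.array(A)@X-np.array(b)
def cam(n):
    c=robot.get_calibration(n); k=(c['fx'],c['fy'],c['cx'],c['cy'])
    if 'T_tool_cam' in c:
        s=robot.read_state(); T=np.eye(4); T[:3,:3]=cv2.Rodrigues(np.array(s['orientation'],float))[0]; T[:3,3]=s['tool_pos']
        W=np.linalg.inv(T@np.array(c['T_tool_cam'])); return W[:3,:3],W[:3,3],k
    return np.array(c['R']),np.array(c['t']),k
def proj(n,X):
    R,t,k=cam(n); c=R@np.array(X)+t; return np.array([k[0]*c[0]/c[2]+k[2],k[1]*c[1]/c[2]+k[3]])
def onplane(n,p,z):
    R,t,k=cam(n); d=R.T@np.array([(p[0]-k[2])/k[0],(p[1]-k[3])/k[1],1]); o=-R.T@t
    return o+d*(z-o[2])/d[2]
E
python3 - <<'E'
from h import *
for c in ['scene','side','wrist']: shot(c,c+'0')
np.set_printoptions(precision=4,suppress=True)
for c in ['scene','side','wrist']:
    R,t,k=cam(c); print(c,-R.T@t,R[2],k)
    for n in ['bin','tray_end','hopper_floor','cake_center','flap','jar','mug','brush','spare']:
        print(n,[(np.round(m['point']).tolist(),round(m['p'],2)) for m in robot.mark_of(c,n)][:4])
print(robot.read_state())
E
```

```text
pics
scene [ 1.27   -0.2464  0.8367] [-0.6694  0.2252 -0.7079] (559.1765262349371, 559.1765262349371, 324.7365361363776, 241.16405390726393)
bin [([338.0, 288.0], 0.72)]
tray_end [([338.0, 258.0], 0.58)]
hopper_floor [([342.0, 315.0], 0.93)]
cake_center [([261.0, 233.0], 0.83), ([275.0, 204.0], 0.77), ([387.0, 218.0], 0.76), ([316.0, 228.0], 0.55)]Traceback (most recent call last):
  File "<stdin>", line 7, in <module>
ValueError: it knows: bin, brush, cake_center, hopper_floor, jar, mug, spare, tray_end
```

Run:
```python
from h import *
np.set_printoptions(precision=4,suppress=True)
for c in ['scene','side','wrist']:
    shot(c,c+'1')
    R,t,k=cam(c); print(c,-R.T@t,R[2],k)
    for n in ['bin','tray_end','hopper_floor','cake_center','jar','mug','brush','spare']:
        print(n,[(np.round(m['point'],1).tolist(),round(m['p'],2)) for m in robot.mark_of(c,n)][:4])
print(robot.read_state())
```

```text
scene [ 1.27   -0.2464  0.8367] [-0.6694  0.2252 -0.7079] (559.1765262349371, 559.1765262349371, 324.7365361363776, 241.16405390726393)
bin [([334.6, 288.9], 0.56)]
tray_end [([336.6, 254.3], 0.98)]
hopper_floor [([344.4, 316.5], 0.82)]
cake_center [([385.7, 221.0], 0.92), ([273.9, 205.0], 0.83), ([318.5, 223.0], 0.64), ([259.1, 235.0], 0.57)]
jar [([426.3, 250.7], 0.63)]
mug [([447.8, 301.3], 0.62)]
brush [([200.1, 337.5], 0.66)]
spare [([228.2, 267.5], 0.94)]
side [0.4034 0.8517 1.124 ] [ 0.1191 -0.6317 -0.766 ] (589.7927893411071, 589.7927893411071, 315.9829970978219, 240.23516406352792)
bin [([297.0, 259.2], 0.73)]
tray_end [([297.3, 237.1], 0.83)]
hopper_floor [([272.8, 245.7], 0.96), ([235.2, 319.2], 0.2)]
cake_center [([407.8, 258.1], 0.77), ([331.3, 241.0], 0.65), ([378.5, 235.8], 0.58), ([345.3, 324.0], 0.58)]
jar [([296.0, 339.3], 0.7)]
mug [([237.7, 318.4], 0.81)]
brush [([310.0, 179.2], 0.69), ([300.7, 236.4], 0.41)]
spare [([356.4, 210.9], 0.53)]
wrist [ 0.3364 -0.5031  0.3843] [-0.2663 -0.1292 -0.9552] (349.77261968034054, 349.77261968034054, 320.50504761944427, 242.39446448395304)
bin []
tray_end []
hopper_floor []
cake_center []
jar []
mug []
brush []
spare []
{'t': 1.7, 'q': array([-1.2024,  0.1304,  1.4882, -0.    ,  1.523 , -0.0854]), 'dq': array([ 0.0004, -0.0007, -0.0003,  0.0002, -0.0013,  0.0002]), 'joint_torque': array([ -0.0028, -55.9748, -49.2042,   0.0769,   0.0228,   0.    ]), 'tool_pos': array([ 0.263 , -0.5393,  0.2186]), 'orientation': array([ 1.9695,  0.4547, -1.9695]), 'force': array([-0.3722, -0.1728,  0.3698]), 'wrist_torque': array([0.0001, 0.0536, 0.0119]), 'opening': 0.09312960875040456}
```

View pics/scene0.png

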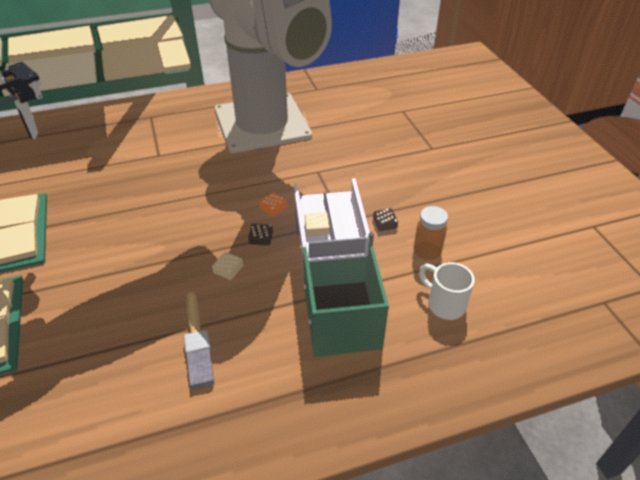

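View pics/side0.png

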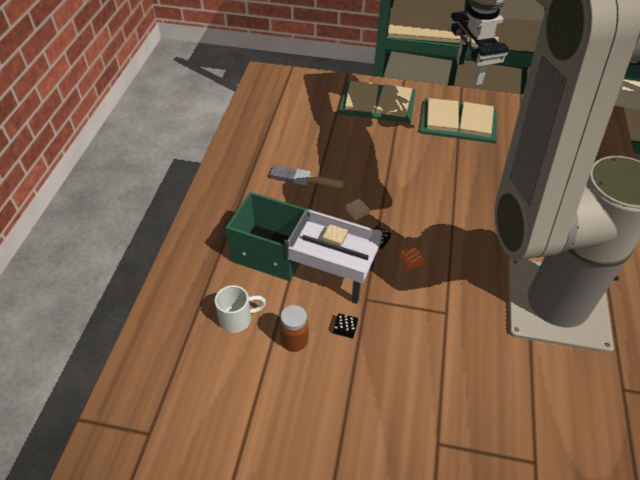

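View pics/wrist0.png

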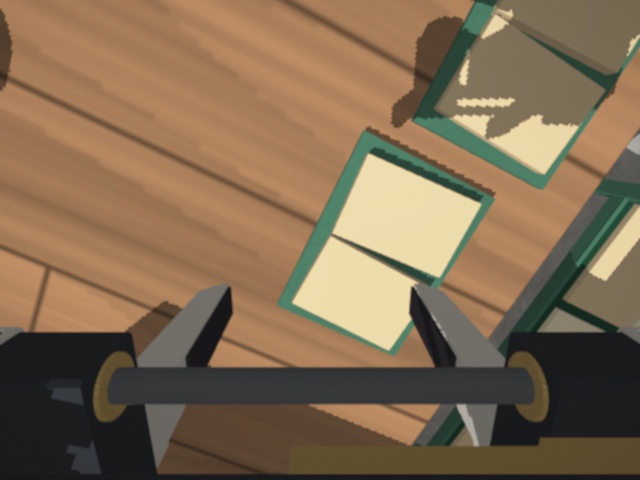

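The block on the tray is at (317,222) in scene and (335,235) in side. The black and orange look-alikes and the spare lie on the table at scene (386,219), (261,233), (273,204) and (228,266). Next I'll enlarge the bin to find its corners.

Run:
```python
from h import *
a=cv2.imread('pics/scene0.png')[170:360,270:410]; cv2.imwrite('pics/sc_crop.png',cv2.resize(a,None,fx=3.1,fy=3.1,interpolation=cv2.INTER_CUBIC))
a=cv2.imread('pics/side0.png')[180:310,215:395]; cv2.imwrite('pics/si_crop.png',cv2.resize(a,None,fx=4.4,fy=4.4,interpolation=cv2.INTER_CUBIC))
def o(c,p): return (*cam(c),p)
for n,a,b in [('bin',(336,288.5),(297,259.2)),('tray_end',(337,255.5),(297.3,237.1)),('hop',(343.5,316),(272.8,245.7)),('cake',(317,224),(333,239))]:
    print(n,tri([o('scene',a),o('side',b)]))
```

```text
bin (array([ 0.61158192, -0.00232657,  0.00454827]), array([-0.00114488, -0.00080902, -0.00112482,  0.00083932]))
tray_end (array([6.07830497e-01, 2.21708441e-04, 9.19217646e-02]), array([-1.06403576e-04, -7.74135776e-05, -1.03384418e-04,  8.14666574e-05]))
hop (array([ 0.68032435, -0.0173927 ,  0.0151881 ]), array([-0.00644975, -0.00447446, -0.00646646,  0.00449492]))
cake (array([ 0.52437882, -0.00928771,  0.09696186]), array([ 0.00208064,  0.00159833,  0.00197591, -0.00172681]))
```

View pics/sc_crop.png

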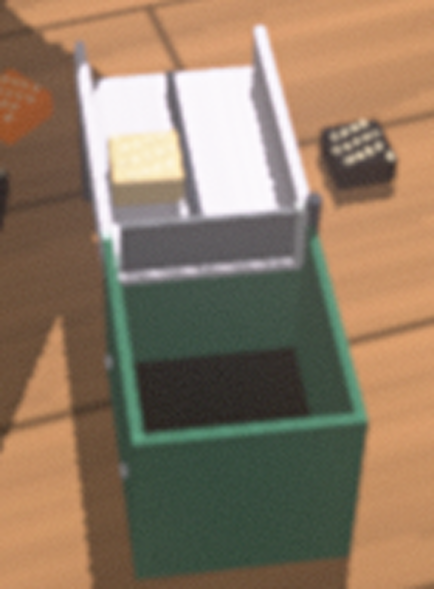

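View pics/si_crop.png

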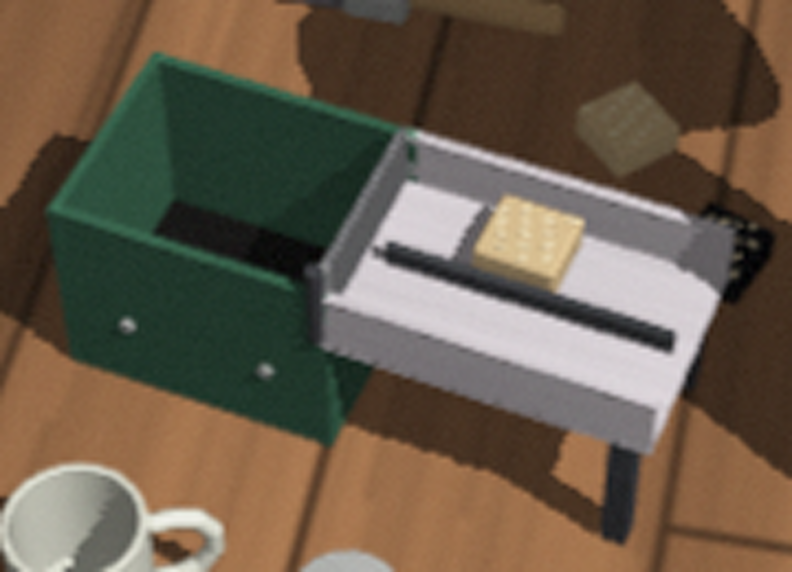

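```bash
cat > fit.py <<'E'
from h import *
from scipy.optimize import least_squares
sc=lambda x,y:(270+x/3.1,170+y/3.1); si=lambda x,y:(215+x/4.4,180+y/4.4)
C=[('scene',(-180,-59,124),sc(80,43)),('scene',(-180,59,124),sc(260,28)),('scene',(150,-62,124),sc(135,445)),('scene',(150,62,124),sc(366,422)),
('scene',(0,-53,134),sc(119,225)),('scene',(0,52,134),sc(306,208)),('scene',(150,-62,0),sc(137,578)),('scene',(150,62,0),sc(347,556)),
('side',(150,-62,124),si(155,55)),('side',(150,62,124),si(50,208)),('side',(-180,62,124),si(655,410)),('side',(-180,-59,124),si(735,228)),
('side',(-12,-1,102),si(388,247)),('side',(-170,-1,102),si(672,337)),('side',(150,62,0),si(75,357))]
def T(p,X):
    c,s=np.cos(p[2]),np.sin(p[2]); x,y,z=np.array(X)/1000
    return np.array([p[0]+c*x-s*y,p[1]+s*x+c*y,z])
def f(p): return np.concatenate([proj(c,T(p,X))-u for c,X,u in C])
if __name__=='__main__':
    np.set_printoptions(precision=4,suppress=True)
    r=least_squares(f,[.61,0,-.05],loss='soft_l1'); print(r.x); print(f(r.x).reshape(-1,2).round(1).tolist())
    p=r.x
    for cam_,pts in [('scene',[sc(110,138),sc(178,132),sc(184,178),sc(113,182)]),('side',[si(510,195),si(583,222),si(550,275),si(477,245)])]:
        for q in pts:
            X=onplane(cam_,q,.112); d=X[:2]-p[:2]; c,s=np.cos(p[2]),np.sin(p[2]); print(cam_,(1000*np.array([c*d[0]+s*d[1],-s*d[0]+c*d[1]])).round(1))
E
python3 fit.py
```

```text
[ 0.6081  0.0005 -0.1923]
[[-0.2, -1.3], [-0.3, -0.9], [-1.1, -0.7], [0.6, -0.8], [-0.4, -0.8], [-2.3, -0.3], [-1.0, -0.1], [0.8, -0.3], [-0.9, -1.0], [-1.6, 0.5], [-0.6, -0.1], [-0.9, 1.2], [-1.1, -0.5], [0.0, -0.0], [-1.7, 0.5]]
scene [-96.1 -48. ]
scene [-96.4  -5.5]
scene [-54.9  -7.3]
scene [-56.6 -50.3]
side [-63.1 -49.9]
side [-104.7  -47.1]
side [-101.6   -7.2]
side [-59.9 -11.5]
```

Run:
```python
from h import *; from fit import T
p=[.6081,.0005,-.1923]
s=robot.read_state(); R=cv2.Rodrigues(s['orientation'])[0]; print(R.round(3), np.degrees(np.arctan2(R[1,1],R[0,1])))
for m in [(-72.5,-.9,100),(28.5,-.9,100)]: print(T(p,m))
print(np.array(robot.get_calibration('wrist')['T_tool_cam']).round(3), s['q'])
```

```text
[[-0.     0.438 -0.899]
 [-0.    -0.899 -0.438]
 [-1.    -0.     0.   ]] -64.00048673987197
[0.53676437 0.01347257 0.1       ]
[ 0.63590266 -0.00583025  0.1       ]
[[ 0.001 -0.296  0.955 -0.166]
 [ 1.     0.001 -0.001 -0.   ]
 [-0.     0.955  0.296 -0.082]
 [ 0.     0.     0.     1.   ]] [-1.20240199e+00  1.30405830e-01  1.48818063e+00 -1.15313186e-05
  1.52300746e+00 -8.53822196e-02]
```

>>> play_rows --plan '[{"slide": [0.457, 0.922, 0.07], "roll": 0.494, "fingers": 1}, {"slide": [0.457, 0.922, 0.07], "roll": 0.494, "fingers": 1}, {"slide": [0.457, 0.922, 0.07], "roll": 0.494, "fingers": 1}, {"slide": [0.457, 0.922, 0.07], "roll": 0.494, "fingers": 1}, {"slide": [0.457, 0.922, 0.07], "roll": 0.494, "fingers": 1}, {"slide": [0.457, 0.922, 0.07], "roll": 0.494, "fingers": 1}, {"slide": [0.457, 0.922, 0.07], "roll": 0.494, "fingers": 1}, {"slide": [0.457, 0.922, 0.07], "roll": 0.494, "fingers": 1}, {"slide": [0.457, 0.922, 0.07], "roll": 0.494, "fingers": 1}, {"slide": [0.457, 0.922, 0.07], "roll": 0.494, "fingers": 1}, {"slide": [0.457, 0.922, 0.07], "roll": 0.494, "fingers": 1}, {"slide": [0.457, 0.922, 0.07], "roll": 0.494, "fingers": 1}, {"slide": [0.457, 0.922, 0.07], "roll": 0.494, "fingers": 1}, {"slide": [0.457, 0.922, 0.07], "roll": 0.494, "fingers": 1}, {"slide": [0.457, 0.922, 0.07], "roll": 0.494, "fingers": 1}, {"slide": [0.457, 0.922, 0.07], "roll": 0.494, "fingers": 1}, {"slide": [0.457, 0.922, 0.07], "roll": 0.494, "fingers": 1}, {"slide": [0.457, 0.922, 0.07], "roll": 0.494, "fingers": 1}, {"slide": [0.457, 0.922, 0.07], "roll": 0.494, "fingers": 1}, {"slide": [0.457, 0.922, 0.07], "roll": 0.494, "fingers": 1}]'

```text
t: 4.2
tool_pos: [0.5377, 0.0149, 0.2608]
orientation: [1.012, 1.323, -1.012]
force: [0.5, -0.2, -0.6]
opening: 0.0931
```

Run:
```python
from h import *; from fit import T
np.set_printoptions(precision=4,suppress=True)
p=[.6081,.0005,-.1923]
s=robot.read_state(); R=cv2.Rodrigues(s['orientation'])[0]; print(s['tool_pos'],np.degrees(np.arctan2(R[1,1],R[0,1])),R[:,0],s['q'])
im=shot('wrist','w2').copy()
print(robot.mark_of('wrist','cake_center'),robot.mark_of('wrist','tray_end'))
im=np.ascontiguousarray(im[:,:,::-1])
def poly(P,col):
    q=np.array([proj('wrist',T(p,x)) for x in P]); cv2.polylines(im,[np.round(q).astype(int)],False,col,1); print(q.round(0).tolist())
poly([(-170,-1,102),(-12,-1,102)],(0,0,255)); poly([(0,52,134),(0,-53,134)],(255,0,0))
poly([(-180,56,124),(144,56,124),(144,-56,124),(-180,-56,124)],(0,255,0))
poly([(-102,-50,112),(-102,-6,112),(-56,-6,112),(-56,-50,112),(-102,-50,112)],(255,0,255))
cv2.imwrite('pics/w2o.png',im)
```

```text
[0.5377 0.0149 0.2608] 15.172903667144704 [ 0.0003 -0.     -1.    ] [-0.0676 -0.0526  1.5995 -0.      1.5943 -0.3324]
[{'point': [211.9, 271.3], 'p': 0.83}, {'point': [299.3, 252.5], 'p': 0.72}, {'point': [149.6, 217.6], 'p': 0.72}] [{'point': [382.8, 253.6], 'p': 0.74}]
[[225.0, 181.0], [376.0, 253.0]]
[[424.0, 218.0], [365.0, 316.0]]
[[233.0, 116.0], [555.0, 278.0], [487.0, 370.0], [186.0, 235.0]]
[[270.0, 260.0], [289.0, 220.0], [334.0, 241.0], [313.0, 280.0], [270.0, 260.0]]
```

View pics/w2o.png

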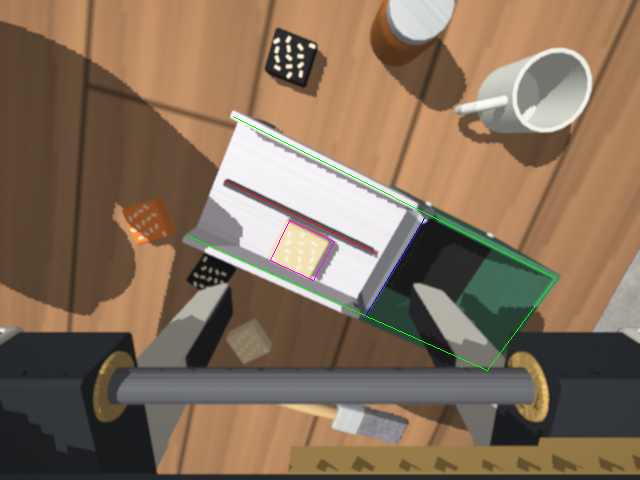

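View pics/w2.png

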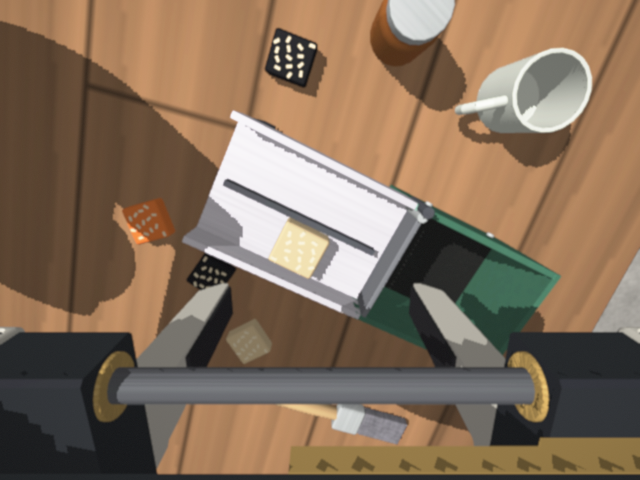

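The wireframe fit lies on the bin in the wrist view to about 2 mm, with the block at (299,250). Before going down I'll check the fingertip geometry.

Run:
```python
from h import *
s=robot.read_state(); R=cv2.Rodrigues(s['orientation'])[0]
im=cv2.imread('pics/w2.png')
for sg in (1,-1):
  for a in (0,-.03):
    q=np.array([proj('wrist',s['tool_pos']+R@np.array([a,sg*y,z])) for y,z in [(.0465,-.0075),(.0465,.0075),(.064,.0075),(.064,-.0075)]]); print(sg,q.round(0).tolist())
    cv2.polylines(im,[np.round(q).astype(int)],True,(0,255,0) if a==0 else (0,0,255),1)
cv2.imwrite('pics/w2t.png',cv2.resize(im[250:480,130:530],None,fx=2,fy=2))
```

```text
1 [[413.0, 287.0], [410.0, 313.0], [444.0, 313.0], [447.0, 287.0]]
1 [[430.0, 316.0], [427.0, 346.0], [466.0, 346.0], [470.0, 316.0]]
-1 [[233.0, 287.0], [235.0, 313.0], [202.0, 313.0], [199.0, 287.0]]
-1 [[216.0, 316.0], [219.0, 346.0], [180.0, 346.0], [176.0, 316.0]]
```

View pics/w2t.png

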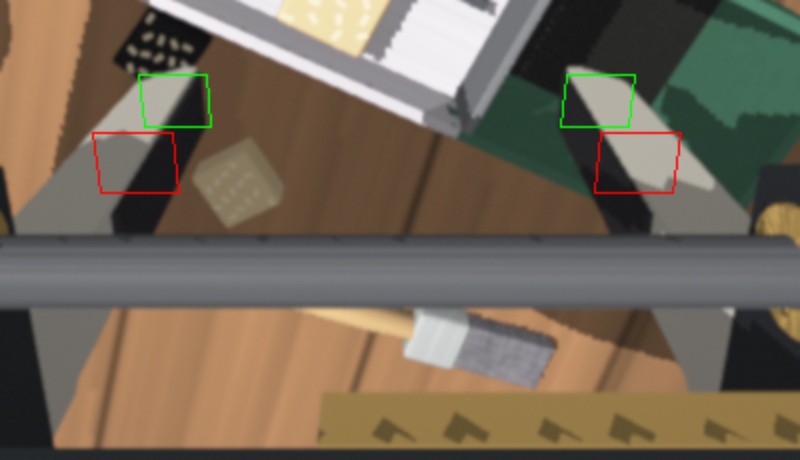

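>>> play_rows --plan '[{"slide": [-0.03, -0.05, -0.7], "roll": 0, "fingers": 1}, {"slide": [0, 0, -0.7], "roll": 0, "fingers": 1}, {"slide": [0, 0, -0.7], "roll": 0, "fingers": 1}, {"slide": [0, 0, -0.7], "roll": 0, "fingers": 1}, {"slide": [0, 0, -0.7], "roll": 0, "fingers": 1}, {"slide": [0, 0, -0.7], "roll": 0, "fingers": 1}, {"slide": [0, 0, -0.3], "roll": 0, "fingers": 1}, {"slide": [0, 0, 0], "roll": 0, "fingers": 1}]'

```text
t: 5.35
tool_pos: [0.5358, 0.0119, 0.1252]
orientation: [1.014, 1.323, -1.015]
force: [0.3, 0.2, 0.9]
opening: 0.0929
```

Run:
```python
from h import *
s=robot.read_state(); print(s['tool_pos'],s['force'],s['t'])
a=shot('side','s3')[180:310,215:395]; b=shot('scene','c3'); w=shot('wrist','w3')
cv2.imwrite('pics/s3c.png',cv2.resize(a[:,:,::-1],None,fx=4.4,fy=4.4,interpolation=cv2.INTER_CUBIC))
```

```text
[0.53578189 0.01190558 0.12522934] [0.29182403 0.17227106 0.91533528] 5.35
```

View pics/s3c.png

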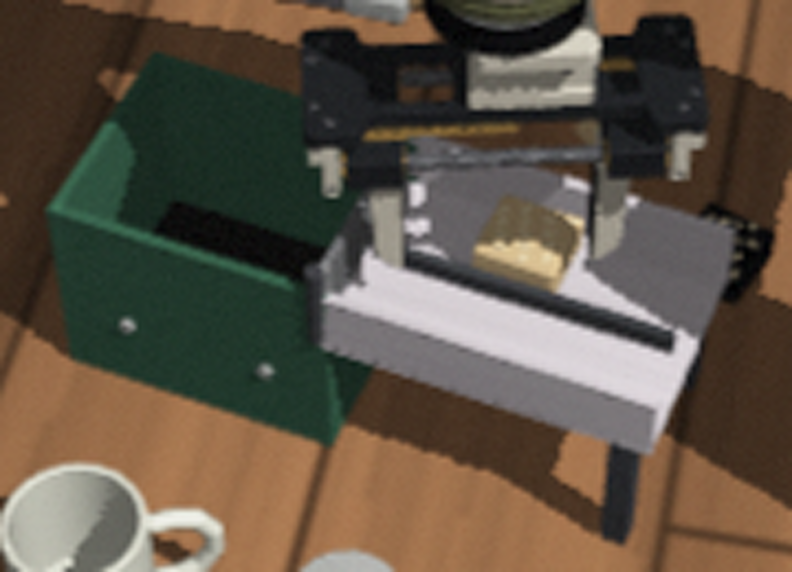

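View pics/w3.png

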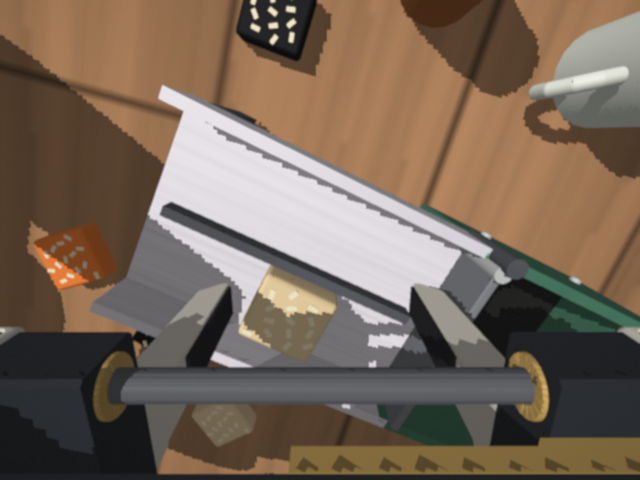

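The first step left the TCP at z 0.125. The left finger (230,287) is behind the block and the right one (412,287) is in the free lane before the flap, so I'm lowering the last 25 mm.

>>> play_rows --plan '[{"slide": [0.02, 0.06, -0.4], "roll": 0, "fingers": 1}, {"slide": [0, 0, -0.4], "roll": 0, "fingers": 1}, {"slide": [0, 0, 0], "roll": 0, "fingers": 1}]'

```text
t: 5.88
tool_pos: [0.5356, 0.0144, 0.0997]
orientation: [1.012, 1.325, -1.015]
force: [-0.8, 0.4, 0.4]
opening: 0.0932
```

Run:
```python
from h import *
s=robot.read_state(); print(s['tool_pos'],s['force'],s['t'])
p=[.6081,.0005,-.1923];d=s['tool_pos'][:2]-p[:2]; c,q=np.cos(p[2]),np.sin(p[2]); print(c*d[0]+q*d[1],-q*d[0]+c*d[1])
a=shot('side','s4')[180:310,215:395]; w=shot('wrist','w4')
cv2.imwrite('pics/s4c.png',cv2.resize(a[:,:,::-1],None,fx=4.4,fy=4.4,interpolation=cv2.INTER_CUBIC))
```

```text
[0.53560906 0.01438751 0.09971141] [-0.83003163  0.44513656  0.37695068] 5.875
-0.07380887525119667 -0.0002227287145349019
```

View pics/s4c.png

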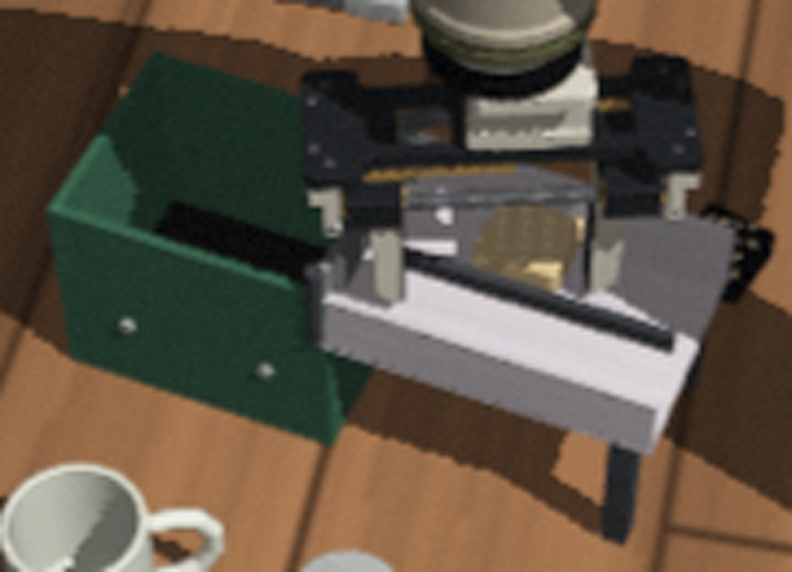

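View pics/w4.png

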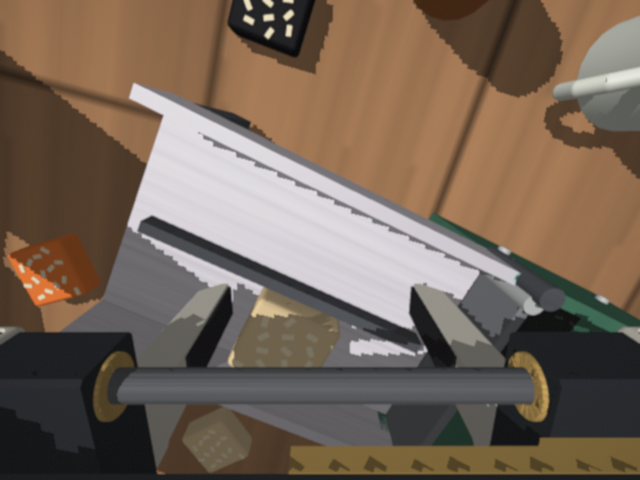

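>>> play_rows --plan '[{"slide": [0.196, -0.038, 0], "roll": 0, "fingers": 1}, {"slide": [0.196, -0.038, 0], "roll": 0, "fingers": 1}, {"slide": [0.196, -0.038, 0], "roll": 0, "fingers": 1}, {"slide": [0.196, -0.038, 0], "roll": 0, "fingers": 1}, {"slide": [0.196, -0.038, 0], "roll": 0, "fingers": 1}, {"slide": [0.196, -0.038, 0], "roll": 0, "fingers": 1}, {"slide": [0.196, -0.038, 0], "roll": 0, "fingers": 1}]'

```text
t: 6.85
tool_pos: [0.5766, 0.0062, 0.1006]
orientation: [1.012, 1.326, -1.016]
force: [-7.7, -1.2, 1.2]
opening: 0.093
```

```bash
cat > chk.py <<'E'
from h import *
import sys
n=sys.argv[1]
s=robot.read_state(); print(s['tool_pos'],s['force'],s['t'])
p=[.6081,.0005,-.1923];d=s['tool_pos'][:2]-p[:2]; c,q=np.cos(p[2]),np.sin(p[2]); print(c*d[0]+q*d[1],-q*d[0]+c*d[1])
a=shot('side','s'+n)[180:310,215:395]; b=shot('scene','c'+n)[170:360,270:410]
a=cv2.resize(a,None,fx=2.8,fy=2.8,interpolation=cv2.INTER_CUBIC);b=cv2.resize(b,None,fx=2,fy=2,interpolation=cv2.INTER_CUBIC)
o=np.zeros((380,a.shape[1]+b.shape[1],3),np.uint8); o[:a.shape[0],:a.shape[1]]=a; o[:b.shape[0],a.shape[1]:]=b
cv2.imwrite(f'pics/k{n}.png',o[:,:,::-1])
E
python3 chk.py 5
```

```text
[0.57656621 0.00623345 0.10058726] [-7.73829589 -1.16767489  1.17372671] 6.85
-0.03204829533853587 -0.00039887540726392997
```

View pics/k5.png

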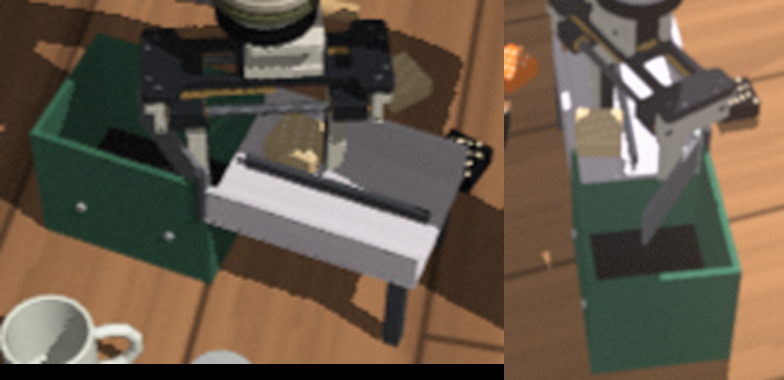

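The flap is open well beyond 0.35 rad and clear of the block's lane, with the block following. I'm pushing on.

>>> play_rows --plan '[{"slide": [0.196, -0.038, 0], "roll": 0, "fingers": 1}, {"slide": [0.196, -0.038, 0], "roll": 0, "fingers": 1}, {"slide": [0.196, -0.038, 0], "roll": 0, "fingers": 1}, {"slide": [0.196, -0.038, 0], "roll": 0, "fingers": 1}, {"slide": [0.196, -0.038, 0], "roll": 0, "fingers": 1}, {"slide": [0.196, -0.038, 0], "roll": 0, "fingers": 1}, {"slide": [0.196, -0.038, 0], "roll": 0, "fingers": 1}]'

```text
t: 7.82
tool_pos: [0.6198, -0.0018, 0.1017]
orientation: [1.014, 1.322, -1.014]
force: [-3.9, -1.9, 0.5]
opening: 0.0932
```

```bash
python3 chk.py 6
```

```text
[ 0.61979814 -0.00184592  0.10170383] [-3.85651765 -1.87988149  0.4642715 ] 7.825
0.011930857632892389 -6.696846378160788e-05
```

View pics/k6.png

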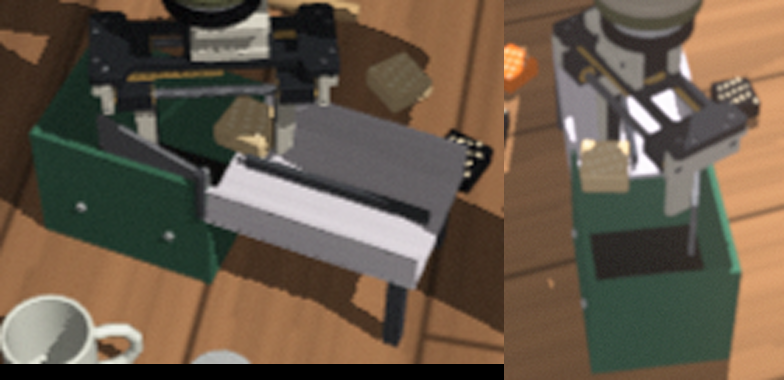

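>>> play_rows --plan '[{"slide": [0.13, -0.025, 0], "roll": 0, "fingers": 1}, {"slide": [0.13, -0.025, 0], "roll": 0, "fingers": 1}, {"slide": [0.13, -0.025, 0], "roll": 0, "fingers": 1}, {"slide": [0, 0, 0], "roll": 0, "fingers": 1}, {"slide": [0, 0, 0], "roll": 0, "fingers": 1}]'

```text
t: 8.55
tool_pos: [0.6314, -0.0042, 0.1018]
orientation: [1.014, 1.321, -1.013]
force: [1.0, -2.4, -0.8]
opening: 0.0934
```

```bash
python3 chk.py 7
```

```text
[ 0.63141874 -0.0041919   0.10181296] [ 1.02844475 -2.41179876 -0.78865732] 8.55
0.023785611260547485 -0.0001488122934339203
```

View pics/k7.png

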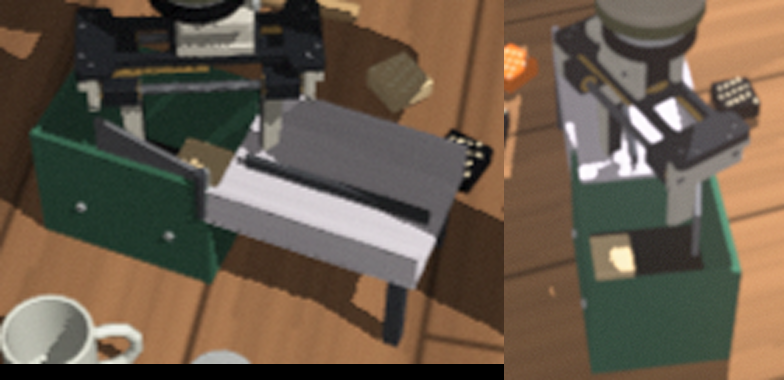

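The block has dropped and lies flat in the hopper (scene crop (612,258)). I'm retreating along the tray so the flap follows the finger shut, then going up.

>>> play_rows --plan '[{"slide": [-0.32, 0.062, 0], "roll": 0, "fingers": 1}, {"slide": [-0.32, 0.062, 0], "roll": 0, "fingers": 1}, {"slide": [-0.32, 0.062, 0], "roll": 0, "fingers": 1}, {"slide": [-0.32, 0.062, 0], "roll": 0, "fingers": 1}, {"slide": [-0.32, 0.062, 0], "roll": 0, "fingers": 1}, {"slide": [-0.32, 0.062, 0], "roll": 0, "fingers": 1}, {"slide": [-0.32, 0.062, 0], "roll": 0, "fingers": 1}, {"slide": [-0.32, 0.062, 0], "roll": 0, "fingers": 1}, {"slide": [-0.32, 0.062, 0], "roll": 0, "fingers": 1}, {"slide": [-0.32, 0.062, 0], "roll": 0, "fingers": 1}, {"slide": [0, 0, 0], "roll": 0, "fingers": 1}, {"slide": [0, 0, 0.6], "roll": 0, "fingers": 1}, {"slide": [0, 0, 0.8], "roll": 0, "fingers": 1}, {"slide": [0, 0, 0.8], "roll": 0, "fingers": 1}, {"slide": [0, 0, 0.8], "roll": 0, "fingers": 1}, {"slide": [-0.3, 0, 0.8], "roll": 0, "fingers": 1}, {"slide": [-0.5, 0, 0.8], "roll": 0, "fingers": 1}, {"slide": [-0.5, 0, 0.8], "roll": 0, "fingers": 1}, {"slide": [-0.5, 0, 0], "roll": 0, "fingers": 1}, {"slide": [0, 0, 0], "roll": 0, "fingers": 1}]'

```text
t: 11.15
tool_pos: [0.4813, 0.0146, 0.2656]
orientation: [1.015, 1.32, -1.012]
force: [-0.1, 0.5, -0.3]
opening: 0.0931
```

```bash
python3 chk.py 8
```

```text
[0.48133018 0.01456025 0.26556346] [-0.0680436   0.46244697 -0.33144682] 11.15
-0.1271202565014081 -0.010426785568170558
```

View pics/k8.png

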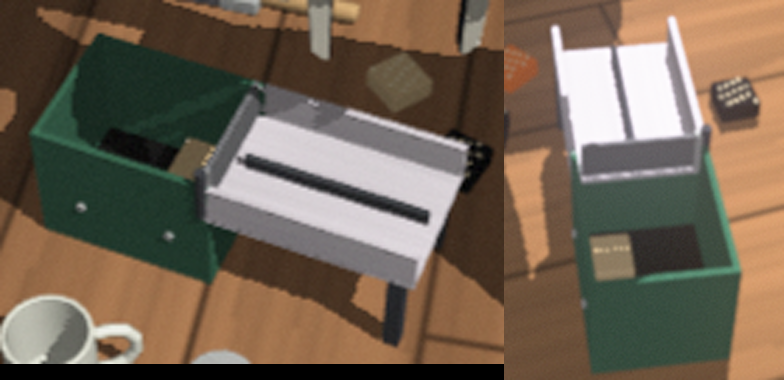

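View pics/c8.png

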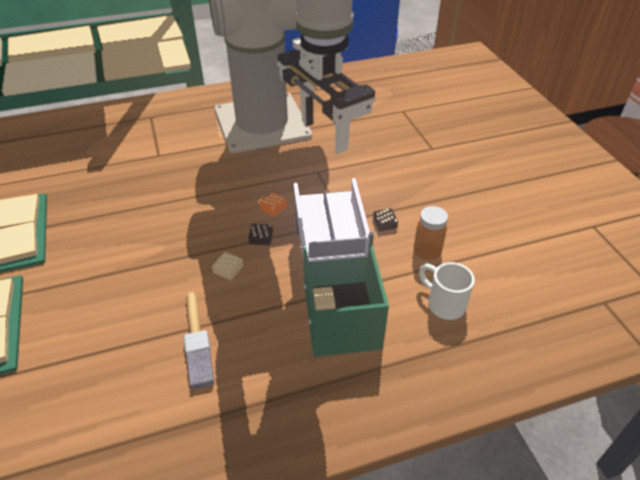

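The flap is shut, the block is in the hopper, and the arm is clear of everything.

```bash
python3 -c "
from plant import robot
print(robot.close_job())"
```

```text
the job is handed in; nothing more can be done
None
```

I pushed the flap open with the left-lane finger and held it there while the other finger pushed the block along its lane until it dropped into the hopper. I then drew back along the tray so the flap followed the finger shut, raised the arm and handed the job in at about 11.3 s of the 38 s allowed.

**Final pictures:** They show the block lying in the hopper, the flap shut, and the arm clear with about 0.5 N read at the tool. The jar, mug, brush and spare block look to be where they started.

**During the push:** The flap was clear of the block's lane in each picture I took, and the tool force stayed under about 8 N at each check. I could not measure the force between the block and the flap directly.

**Disagreements:** The first descent stopped at z 0.125 instead of about 0.10 because I asked for too little; I added the rest in a second move. The network's two views of the hopper floor disagreed by several pixels, so I relied on a bin pose fitted to its corners, which matched the wrist view to about 2 mm.

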